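Snap the retaining ring onto the sample carousel spindle

ROBOT

A 7-joint arm with a two-finger parallel gripper is mounted at the origin on the work surface. World frame = base frame: x ahead of the robot, y to its left, z up, the work surface at z = 0. Lengths are in m, angles in rad, forces in N, time in s.
With the tool pointing down it reaches from about 0.425 to 0.95 m from the base axis. Payload 16.7 kg.
Tool frame: the origin (TCP) lies on the mounting face of the last link; the fingertips stand 199 mm ahead of it and the grasp point (between the pads) lies 180 mm ahead of it; y points along the fingers, z is the direction in which the jaws open and shut, and the axes are right-handed (so a half turn about y gives the same grasp; the last joint's range is limited). The gripper opens to 94 mm and grips with 3 to 60 N. Pads are 16 mm wide; open, the fingers measure 119 mm over their backs; the gripper's body (75 mm by 177 mm) begins 78 mm behind the grasp point.
Start: joints at [-1.284, 0.426, 0.074, 1.606, -0.034, 1.111, -0.067], TCP at [0.285, 0.612, 0.405] pointing down, gripper open.
Joint ranges: [-2.85, 2.85], [-0.5, 2.14], [-1.23, 1.37], [0.21, 2.46], [-1.02, 4.16], [0.16, 2.05], [-2.73, 2.73]. Speed limits (rad/s): [1.89, 1.89, 2.39, 2.39, 3.01, 3.01, 3.01].

INTERFACE

Orientations are given as a 3x3 rotation matrix whose columns are the frame's x, y, z axes.
In Python, from plant import arm gives the robot as it stands. The module is installed in compiled form; this text tells all that it offers.
- The arm moves only by the tool step_arm, never from a script. Its argument "deltas" is a list of rows, each a list of 2 entries, a list of its own where there are three numbers: the shift along the tool's x, y, z in m, then the turn, a rotation vector about the tool's x, y, z in degrees. In form: [[[tx, ty, tz], [rx, ry, rz]], ...]. A call has 1 to 20 rows; each row is the pose to reach, as a shift and turn from the pose measured when the call began, along the tool's axes at that moment; what a row does not reach only later rows make up. A row lasts 1/8 s, in which the tool goes at most 62.5 mm and 10.7 degrees, less where a joint would pass 70% of its speed; a pose out of reach is approached as far as the arm can. A call with a gripper value outside its range is refused whole. "grip" is the opening in per cent of the stroke, from 0 (shut) to 100 (fully open), set as the call begins (left out, the last holds). The fingers move at their own pace and stop on an object; "force" is the grip in N (left out, the last holds). Time passes only in rows, so rows that repeat a pose let the fingers close. It gives the time, the measured TCP pose, the force and the opening at its end, in the units of the state.
- arm.get_obs(): the state, without advancing time (a new reading comes with each control period).
- arm.read_camera(name): name is "scene" or "top"; returns the picture (384x512x3 uint8, red, green, blue); there is no depth.
- arm.camera_params(name): a dict with "fovy" (degrees; the focal length in pixels is half the picture's height over the tangent of half this angle, whatever the lens; pixels are square), "cx", "cy" (the principal point, pixels), "k1" (the pictures are not rectified: a ray, as slopes to the right and down, at radius r is drawn at 1 + k1 r^2 times it, then the intrinsics apply), "extrinsics" (4x4, takes a point from camera to world coordinates). Camera axes: x right, y up, looking along -z (the intrinsics and any distortion apply to the point x, -y, -z); pixel columns grow to the right and rows downward; lengths in m; the calibration is good to about 2 mm. A picture is of the moment at which its call begins. camera_params takes no time and is no camera call.
- arm.hand_in(): hands the job in, once; it reports no verdict.
The state is a dict: "time": time; "joints": joint angles; "qvel": joint speeds; "joint_efforts": joint torques, N m; "eef_pos": TCP position; "ee_rot": TCP orientation; "force": force on the tool from outside, world axes, zero at the start; "wrist_torque": the same for the moment, N m; "opening": finger opening in m.
Only numpy, scipy, OpenCV 4.12 (cv2) and the standard library are available. Lean on these libraries where they do the work, as an engineer would, in place of code of your own. Each camera call takes 0.05 s, during which the arm holds its last target.

TASK

Using the gripper fingers as circlip pliers, pinch the two upright eyes of the smaller snap ring together to spread it, lower it over the head of the carousel's spindle, and let it contract into the groove beneath, so that it lies flat on the hub, closed round the spindle. Leave the larger snap ring, which does not fit, where it lies.

Things in the scene. Friction and masses are not known exactly. Their poses are not given: they have to be found in the camera images.
- snap_ring: Smaller of two flat steel wire (6 mm) snap rings, 90 g, 66 mm across; its inner jaws (at +-y) hold 21 mm. Origin: midway between jaws, underside; z up, x to the eyes. Spring hinge at x -36 mm. The ends cross in front (wires to 13 mm high) and carry two upright lugs with eyes, 12 wide (x), 4 thick, top at 51 mm: at x 44, y +-27 mm, 62 mm over outer faces. Grip lugs at z 36 to 46 mm, clear of the wires.
- snap_ring_jaw (a joint): Spread of each jaw of the smaller ring, rad: 0 contracted, 0.28 full; both move alike. As the ends cross, pinching the lugs together along ring y spreads it (spring: 2 N, 7 N at full) and it can be carried so. Full: lugs at x 48 mm, 12 mm over outer faces, parallel; a 28 mm post passes between the jaws with 6 mm to spare each side. Above 0.15 it passes the spindle head. Released, it springs shut.
- groove (a point): On the spindle's vertical axis, at the groove's bottom = flat top of the steel hub (84 mm across, 60 mm above the bench). Above it: groove 21 mm dia, 16 mm high, then flat-topped head 28 mm dia, its top 26 mm above this point. Carousel, fixed: white base 150 mm square, 40 high; round plate 148 dia, top at 52 mm, vial caps to 58 mm at its rim. z up. The ring may lie at any yaw.
- wide_ring: The larger snap ring, same shape but 1.35 times as long and wide (128 mm long, 87 mm across, jaws 30 mm apart), too big for the groove; leave it where it lies. Origin: midway between its jaws, on the underside; x to its eyes, z up.
Mind the look-alikes: they are no part of the job. What is shaped like the snap_ring but blue or purple is not meant.

How it is judged:
By the outcome, as a careful person would: the job done as asked, in the order asked, and still so for the second after the job is handed in, with the robot touching nothing.
It also fails if it takes over 40 s, if anything falls off the work surface, if the arm or the gripper's body presses on something with over 40 N, if the wrist force passes 120 N, or if a joint passes its speed limit or range.

## Working session

There is one attempt and no reset: what is moved stays moved. The work goes in short steps, Python scripts to look and compute and a tool call to move; the robot and the scene stay as the last step left them, time stands still between calls to the robot, and variables do not carry over. Pictures are saved under pics/ and viewed, and the job is handed in when it is done.

Besides the shell and the picture viewer there is one more tool, called after "Request:" in YAML: its name, and indented under it one key for each argument. step_arm: Moves the arm, as the interface text tells. Its arguments: {"type":"object","properties":{"deltas":{"type":"array"},"grip":{"type":"number"},"force":{"type":"number"}},"required":["deltas"]}

```bash
mkdir -p pics
python3 - <<'E'
from plant import arm
import cv2
o=arm.get_obs()
for k in o: print(k,o[k])
for n in("scene","top"):
    im=arm.read_camera(n); cv2.imwrite(f"pics/{n}0.png",im[:,:,::-1]); print(n,arm.camera_params(n))
E
```

```text
time 0.0
joints [-1.28449495  0.42672422  0.07387702  1.60662294 -0.03410751  1.11080401
 -0.06708619]
qvel [-0.0008204  -0.00035117  0.0002575  -0.00136609  0.00057456 -0.00050815
 -0.00036045]
joint_efforts [-1.09477467e-03 -9.35828733e+01  3.66651691e+00 -4.54208028e+01
 -4.87965136e-02  1.99173612e-02  1.69196846e-04]
eef_pos [0.28488565 0.61172303 0.4039744 ]
ee_rot [[ 9.06512870e-01 -4.56189841e-04  4.22177934e-01]
 [-4.22178169e-01 -1.21546594e-03  9.06512061e-01]
 [ 9.96013059e-05 -9.99999157e-01 -1.29442891e-03]]
force [-0.2936729  -0.21973878 -0.14266877]
wrist_torque [0.02198295 0.01102239 0.03602387]
opening 0.09416441203717196
scene {'fovy': 42.97632005909304, 'cx': 260.1889420473595, 'cy': 194.98502494550192, 'k1': -0.10913046933134354, 'extrinsics': array([[ 0.56944192, -0.46127056,  0.68041559,  1.33071799],
       [ 0.82198715,  0.32812148, -0.46548193, -0.63346645],
       [-0.00854587,  0.82435779,  0.5660046 ,  0.78958683],
       [ 0.        ,  0.        ,  0.        ,  1.        ]])}
top {'fovy': 45.68866615826357, 'cx': 257.6815896758948, 'cy': 192.22145284772932, 'k1': -0.10944788651339793, 'extrinsics': array([[-0.02700525,  0.98386719, -0.17685044,  0.32700529],
       [-0.99961688, -0.02550516,  0.0107504 , -0.05169796],
       [ 0.00606637,  0.177073  ,  0.98417902,  1.0705029 ],
       [ 0.        ,  0.        ,  0.        ,  1.        ]])}
```

View pics/scene0.png

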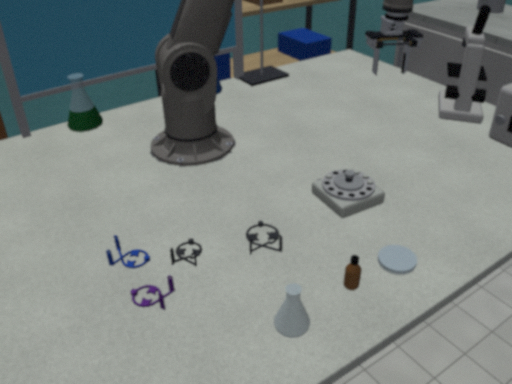

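View pics/top0.png

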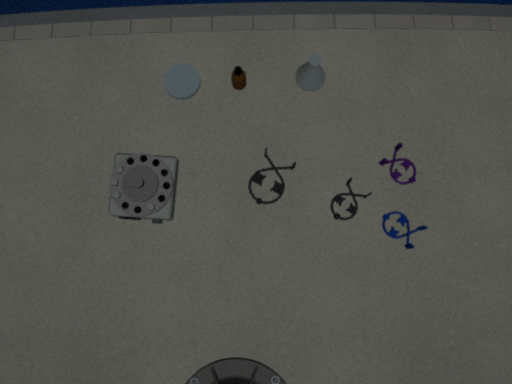

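The scene and top pictures show the two steel rings: in top, the larger is near (267,185) and the smaller near (345,205). The carousel spindle is near (140,183), and the blue and purple decoys are on the right. I'll enlarge these areas.

```bash
cat > h.py <<'E'
import numpy as np, cv2
from plant import arm
def intr(n):
    p=arm.camera_params(n); f=192/np.tan(np.radians(p['fovy'])/2)
    return p,f
def proj(n,P):
    p,f=intr(n); E=np.linalg.inv(p['extrinsics']); P=np.atleast_2d(P)
    c=P@E[:3,:3].T+E[:3,3]; s=np.c_[c[:,0]/-c[:,2],-c[:,1]/-c[:,2]]
    s=s*(1+p['k1']*(s**2).sum(1,keepdims=True))
    return s*f+[p['cx'],p['cy']]
def unproj(n,uv,z):
    p,f=intr(n); E=p['extrinsics']; d=(np.array(uv,float)-[p['cx'],p['cy']])/f
    s=d.copy()
    for _ in range(20): s=d/(1+p['k1']*(s@s))
    r=E[:3,:3]@np.array([s[0],-s[1],-1]); t=(z-E[2,3])/r[2]
    return E[:3,3]+t*r
def crop(im,u0,v0,w,h,k): return cv2.resize(im[v0:v0+h,u0:u0+w],None,fx=k,fy=k,interpolation=cv2.INTER_CUBIC)
def bright(im): return cv2.convertScaleAbs(im,alpha=1.8)
E
python3 - <<'E'
from h import *
t=bright(cv2.imread('pics/top0.png')); s=bright(cv2.imread('pics/scene0.png'))
cv2.imwrite('pics/c1.png',np.hstack([crop(t,320,170,60,60,6),crop(t,105,145,80,80,4.5)]))
cv2.imwrite('pics/c2.png',np.hstack([crop(s,160,225,60,50,7),crop(s,308,158,80,60,5.8333)[:350,:370]]))
E
```

```text
(no output)
```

View pics/c1.png

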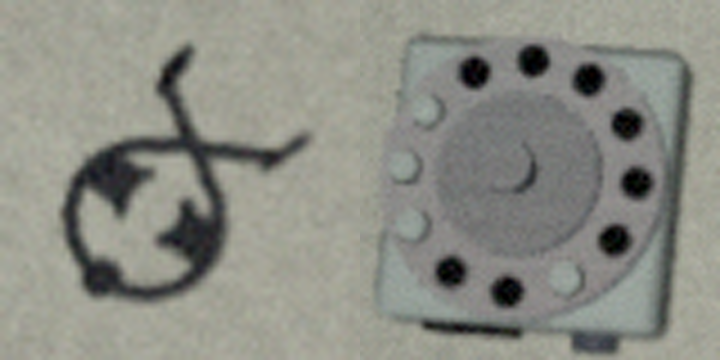

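View pics/c2.png

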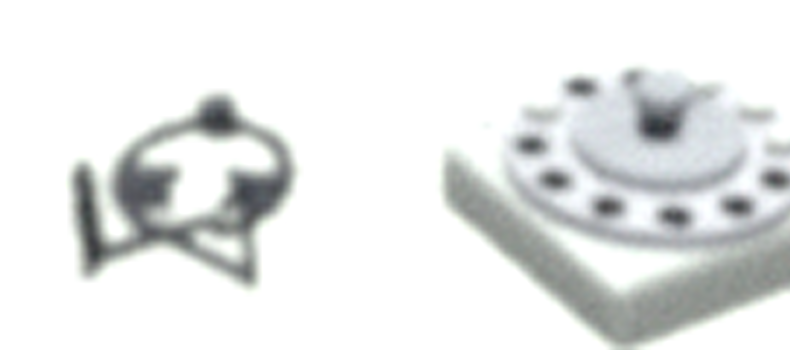

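```bash
cat > fit.py <<'E'
from h import *
from scipy.optimize import least_squares
def cp(x,y,k,u0,v0): return [(x+.5)/k-.5+u0,(y+.5)/k-.5+v0]
obs=[('top',[-36,0,4],cp(100,278,6,320,170)),
('top',[44,27,50],cp(188,50,6,320,170)),('top',[44,27,8],cp(168,84,6,320,170)),
('top',[44,-27,50],cp(303,140,6,320,170)),('top',[44,-27,8],cp(272,160,6,320,170)),
('scene',[-36,0,6],cp(217,112,7,160,225)),
('scene',[44,-27,50],cp(83,168,7,160,225)),('scene',[44,-27,5],cp(92,266,7,160,225)),('scene',[44,27,5],cp(251,278,7,160,225))]
def W(p,q):
    c,s=np.cos(p[2]),np.sin(p[2]); q=np.array(q)/1e3
    return np.array([p[0]+c*q[0]-s*q[1],p[1]+s*q[0]+c*q[1],q[2]])
f=lambda p: np.concatenate([proj(n,W(p,q))[0]-uv for n,q,uv in obs])
x0=unproj('top',[345,205],0)
r=least_squares(f,[x0[0],x0[1],-0.8],loss='soft_l1')
print(r.x,np.degrees(r.x[2])); print(np.round(f(r.x).reshape(-1,2),1))
ring=r.x
h=unproj('top',cp(520.5-360,173.5,4.5,105,145),.060); print('hub top',h)
h2=unproj('scene',cp(665-420,88,5.8333,308,158),.086); print('head scene',h2)
h3=unproj('scene',cp(659-420,182-50,5.8333,308,158),.060);print(h3)
def draw(groove,ring,t,s):
    a=np.linspace(0,2*np.pi,60); C=np.c_[np.cos(a),np.sin(a),0*a]
    for n,im in(('top',t),('scene',s)):
        K=[(.042,.06),(.014,.086),(.074,.052),(.0105,.06)]
        for R,z in K:
            P=C*R+[groove[0],groove[1],z]
            for u,v in proj(n,P): cv2.circle(im,(int(round(u*8)*8/8*4)//8 if 0 else int(round((u+.5)*6-.5)),int(round((v+.5)*6-.5))),1,(0,0,255),-1)
        for q in [[-36,0,4],[44,27,51],[44,27,0],[44,-27,51],[44,-27,0],[50,27,51],[38,27,51],[50,-27,51],[38,-27,51]]+[[33*np.cos(b),33*np.sin(b),3] for b in a]:
            u,v=proj(n,W(ring,q))[0]; cv2.circle(im,(int(round((u+.5)*6-.5)),int(round((v+.5)*6-.5))),1,(0,255,0),-1)
if __name__=='__main__':
    t=cv2.resize(bright(cv2.imread('pics/top0.png')),None,fx=6,fy=6,interpolation=2); s=cv2.resize(bright(cv2.imread('pics/scene0.png')),None,fx=6,fy=6,interpolation=2)
    g=(h+h2)/2 if 0 else h
    draw(g,ring,t,s)
    A=np.hstack([t[1020:1320,1920:2300],t[145*6:145*6+480,620:1020][90:390]])
    B=np.hstack([s[1350:1650,960:1340],s[930:1230,1880:2280]])
    cv2.imwrite('pics/fit1.png',np.vstack([A,B])[:, :])
E
python3 fit.py
```

```text
[ 0.48478074 -0.27080857 -0.688625  ] -39.45530643474772
[[ 0.1 -0. ]
 [-0.1  1. ]
 [-0.4 -1.1]
 [-0.4  0.2]
 [ 0.5 -0. ]
 [ 0.2  0.9]
 [-0.6 -0.2]
 [ 0.3  0.2]
 [-0.1 -0.3]]
hub top [0.53642062 0.2036135  0.06      ]
head scene [0.53800554 0.20573574 0.086     ]
[0.53607089 0.20699797 0.06      ]
```

View pics/fit1.png

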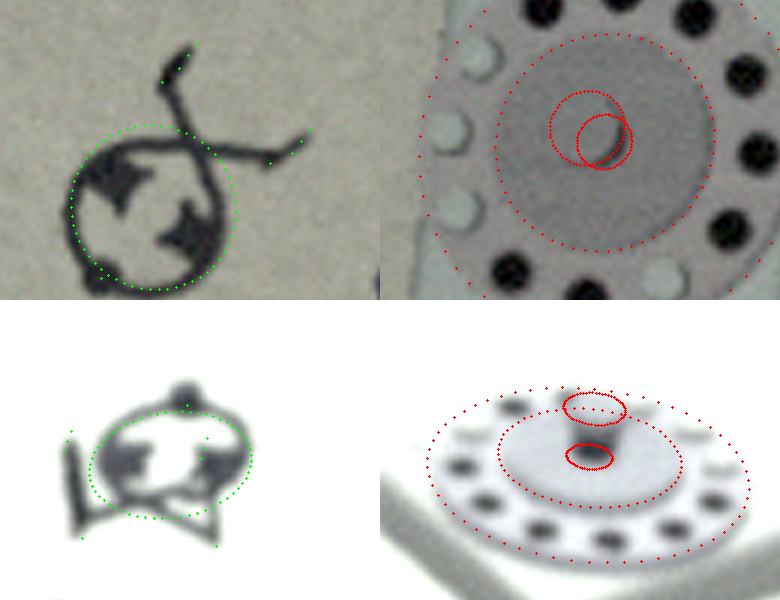

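The small ring is at (0.485, -0.271) with yaw -39.5°, and the reprojection is within 1 px. The groove is at about (0.537, 0.205). Next I'll work out the approach to above the lugs.

```bash
cat > d.py <<'E'
from h import *
from scipy.spatial.transform import Rotation as Ro
def delta(pos,yaw):
    """tool x along (cos yaw, sin yaw), tool y down"""
    o=arm.get_obs(); R=o['ee_rot']; c,s=np.cos(yaw),np.sin(yaw)
    T=np.array([[c,0,-s],[s,0,c],[0,-1,0]])
    return np.round(R.T@(np.array(pos)-o['eef_pos']),4).tolist(), np.round(Ro.from_matrix(R.T@T).as_rotvec(degrees=True),2).tolist()
E
python3 - <<'E'
from d import *
y=np.radians(-39.5)
print(delta([.55,.2,.40],y)); print(delta([.5203,-.3,.34],y))
E
```

```text
([0.4142, 0.0044, -0.2613], [0.07, 14.53, 0.01])
([0.5983, 0.065, -0.727], [0.07, 14.53, 0.01])
```

Request:
step_arm:
  deltas:
    - [[0.414, 0.004, -0.261], [0.07, 14.5, 0]]
    - [[0.414, 0.004, -0.261], [0.07, 14.5, 0]]
    - [[0.414, 0.004, -0.261], [0.07, 14.5, 0]]
    - [[0.414, 0.004, -0.261], [0.07, 14.5, 0]]
    - [[0.414, 0.004, -0.261], [0.07, 14.5, 0]]
    - [[0.414, 0.004, -0.261], [0.07, 14.5, 0]]
    - [[0.414, 0.004, -0.261], [0.07, 14.5, 0]]
    - [[0.598, 0.065, -0.727], [0.07, 14.5, 0]]
    - [[0.598, 0.065, -0.727], [0.07, 14.5, 0]]
    - [[0.598, 0.065, -0.727], [0.07, 14.5, 0]]
    - [[0.598, 0.065, -0.727], [0.07, 14.5, 0]]
    - [[0.598, 0.065, -0.727], [0.07, 14.5, 0]]
    - [[0.598, 0.065, -0.727], [0.07, 14.5, 0]]
    - [[0.598, 0.065, -0.727], [0.07, 14.5, 0]]
    - [[0.598, 0.065, -0.727], [0.07, 14.5, 0]]
    - [[0.598, 0.065, -0.727], [0.07, 14.5, 0]]
    - [[0.598, 0.065, -0.727], [0.07, 14.5, 0]]
    - [[0.598, 0.065, -0.727], [0.07, 14.5, 0]]
    - [[0.598, 0.065, -0.727], [0.07, 14.5, 0]]
    - [[0.598, 0.065, -0.727], [0.07, 14.5, 0]]
  grip: 100
  force: 20

```text
time: 2.6
eef_pos: [0.5204, -0.2988, 0.3401]
ee_rot: [[0.773, 0.001, 0.634], [-0.634, 0.0, 0.773], [0.0, -1.0, 0.001]]
force: [0.0, 0.3, -0.9]
opening: 0.0941
```

Run:
```python
from d import *
o=arm.get_obs(); print(o['time'],o['eef_pos'],o['joints'],o['force'])
y=np.radians(-39.5)
print(delta([.5203,-.3,.221],y))
```

```text
2.6 [ 0.52039163 -0.29877741  0.34012303] [ 0.01437096  0.40644609  0.51277196  1.86438385 -0.24458377  0.93247881
  1.52269441] [ 0.00557985  0.28750184 -0.864672  ]
([0.0007, 0.1191, -0.0011], [-0.03, 0.12, 0.02])
```

Request:
step_arm:
  deltas:
    - [[0.0007, 0.04, -0.001], [0, 0, 0]]
    - [[0.0007, 0.075, -0.001], [0, 0, 0]]
    - [[0.0007, 0.1, -0.001], [0, 0, 0]]
    - [[0.0007, 0.119, -0.001], [0, 0, 0]]
    - [[0.0007, 0.119, -0.001], [0, 0, 0]]
    - [[0.0007, 0.119, -0.001], [0, 0, 0]]

```text
time: 3.35
eef_pos: [0.5207, -0.3001, 0.222]
ee_rot: [[0.773, 0.002, 0.634], [-0.634, -0.0, 0.773], [0.001, -1.0, 0.001]]
force: [-0.3, 0.5, -0.9]
opening: 0.094
```

Run:
```python
from h import *
im=[]
s=bright(arm.read_camera('scene')[:,:,::-1]);t=bright(arm.read_camera('top')[:,:,::-1])
cv2.imwrite('pics/pre.png',np.hstack([crop(s,140,170,100,100,4),crop(t,310,130,100,100,4)]))
print(arm.get_obs()['force'])
```

```text
[ 0.00748325 -0.55114738 -0.69531461]
```

View pics/pre.png

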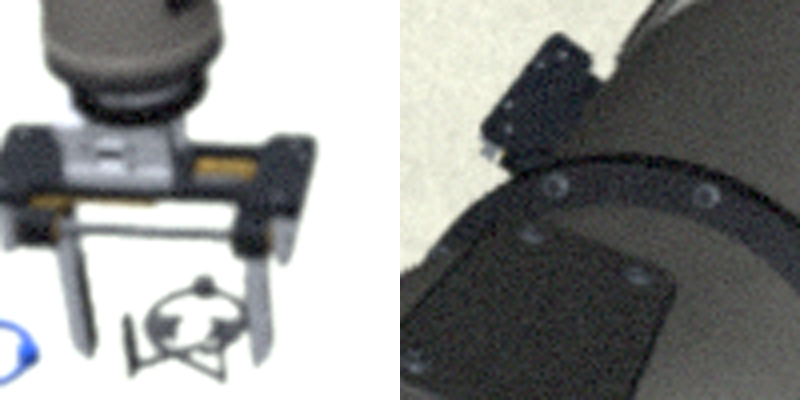

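The scene view shows both fingers straddling the two lugs, tips at crop (88,350) and (262,358), lugs at 133 and 220, so they are centred. Closing now.

Request:
step_arm:
  deltas:
    - [[0, 0, 0], [0, 0, 0]]
    - [[0, 0, 0], [0, 0, 0]]
    - [[0, 0, 0], [0, 0, 0]]
    - [[0, 0, 0], [0, 0, 0]]
    - [[0, 0, 0], [0, 0, 0]]
    - [[0, 0, 0], [0, 0, 0]]
    - [[0, 0, 0], [0, 0, 0]]
    - [[0, 0, 0], [0, 0, 0]]
  grip: 0
  force: 25

```text
time: 4.45
eef_pos: [0.5207, -0.3001, 0.2222]
ee_rot: [[0.773, 0.002, 0.634], [-0.634, -0.0, 0.773], [0.002, -1.0, 0.001]]
force: [0.4, -0.9, 1.3]
opening: 0.0178
```

Run:
```python
from h import *
s=bright(arm.read_camera('scene')[:,:,::-1])
cv2.imwrite('pics/closed.png',crop(s,140,190,80,80,7)); print(arm.get_obs()['opening'],arm.get_obs()['force'])
```

```text
0.013705961319050315 [ 0.54570585 -0.48371344  1.28693883]
```

View pics/closed.png

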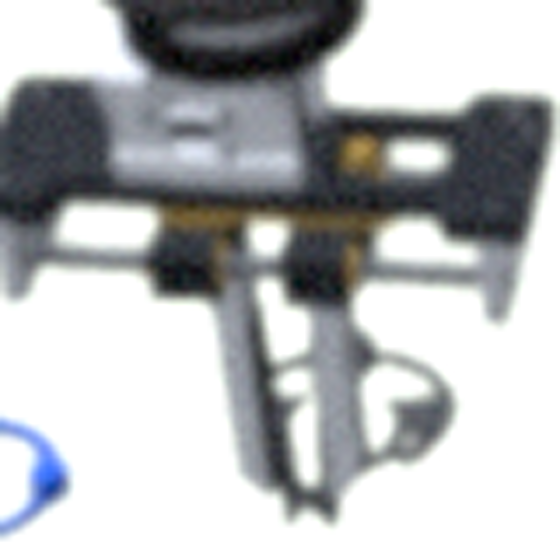

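Still closing: the lugs are pinched and the ring is spreading. I'll let it finish, then lift a little.

Request:
step_arm:
  deltas:
    - [[0, 0, 0], [0, 0, 0]]
    - [[0, 0, 0], [0, 0, 0]]
    - [[0, 0, 0], [0, 0, 0]]
    - [[0, 0, 0], [0, 0, 0]]
    - [[0, -0.015, 0], [0, 0, 0]]
    - [[0, -0.04, 0], [0, 0, 0]]
    - [[0, -0.08, 0], [0, 0, 0]]
    - [[0, -0.12, 0], [0, 0, 0]]
    - [[0, -0.12, 0], [0, 0, 0]]
    - [[0, -0.12, 0], [0, 0, 0]]
  force: 25

```text
time: 5.75
eef_pos: [0.5203, -0.2997, 0.3422]
ee_rot: [[0.773, 0.002, 0.634], [-0.634, 0.0, 0.773], [0.002, -1.0, 0.002]]
force: [-0.6, -0.2, -0.6]
opening: 0.0084
```

Run:
```python
from h import *
s=bright(arm.read_camera('scene')[:,:,::-1]); t=bright(arm.read_camera('top')[:,:,::-1])
cv2.imwrite('pics/lift.png',np.hstack([crop(s,140,150,100,100,4),crop(t,310,130,100,100,4)])); print(arm.get_obs()['opening'],arm.get_obs()['force'])
```

```text
0.008085788375935214 [-0.59406297  0.08922952 -0.84661272]
```

View pics/lift.png

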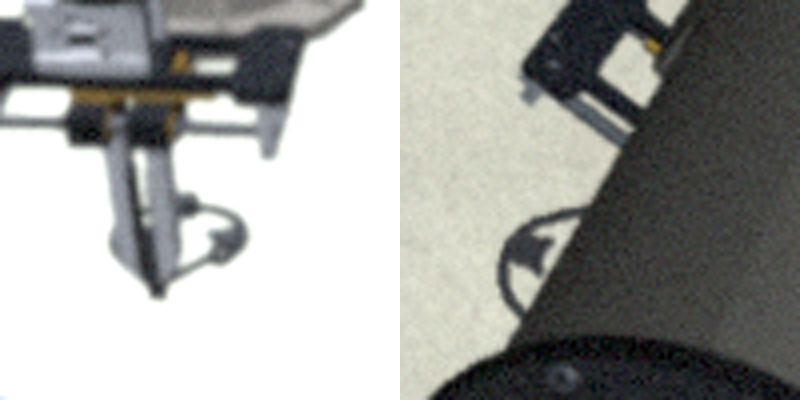

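Run:
```python
from d import *
y=np.radians(-150)
print(delta([.4963,.1815,.36],y)); print(delta([.53,-.06,.38],np.radians(-90)))
```

```text
([-0.3238, -0.0184, 0.3569], [-0.05, 110.63, -0.03])
([-0.1445, -0.0385, 0.1916], [-0.05, 50.63, 0.0])
```

Request:
step_arm:
  deltas:
    - [[0, -0.018, 0], [0, 5, 0]]
    - [[-0.03, -0.025, 0.04], [0, 13, 0]]
    - [[-0.06, -0.03, 0.08], [0, 22, 0]]
    - [[-0.09, -0.035, 0.12], [0, 31, 0]]
    - [[-0.12, -0.038, 0.155], [0, 40, 0]]
    - [[-0.145, -0.038, 0.19], [0, 49, 0]]
    - [[-0.18, -0.035, 0.225], [0, 58, 0]]
    - [[-0.215, -0.03, 0.26], [0, 67, 0]]
    - [[-0.25, -0.025, 0.29], [0, 76, 0]]
    - [[-0.28, -0.02, 0.32], [0, 85, 0]]
    - [[-0.305, -0.018, 0.345], [0, 94, 0]]
    - [[-0.324, -0.018, 0.357], [0, 103, 0]]
    - [[-0.324, -0.018, 0.357], [0, 110.6, 0]]
    - [[-0.324, -0.018, 0.357], [0, 110.6, 0]]
    - [[-0.324, -0.018, 0.357], [0, 110.6, 0]]
    - [[-0.324, -0.018, 0.357], [0, 110.6, 0]]
  force: 20

```text
time: 7.85
eef_pos: [0.4962, 0.1813, 0.3594]
ee_rot: [[-0.865, 0.001, 0.501], [-0.501, 0.0, -0.865], [-0.001, -1.0, 0.0]]
force: [-0.1, -0.6, -0.9]
opening: 0.0091
```

Run:
```python
from h import *
s=bright(arm.read_camera('scene')[:,:,::-1]); t=bright(arm.read_camera('top')[:,:,::-1])
cv2.imwrite('pics/over.png',np.hstack([crop(s,300,100,100,120,4),crop(t,90,125,100,120,4)])); print(arm.get_obs()['opening'],arm.get_obs()['joints'],arm.get_obs()['force'])
```

```text
0.008962838845456917 [-1.12672733  0.30132454  0.78986545  2.01414963 -0.26660766  0.92852515
 -1.24408592] [ 0.6937144   0.22786694 -1.3653112 ]
```

View pics/over.png

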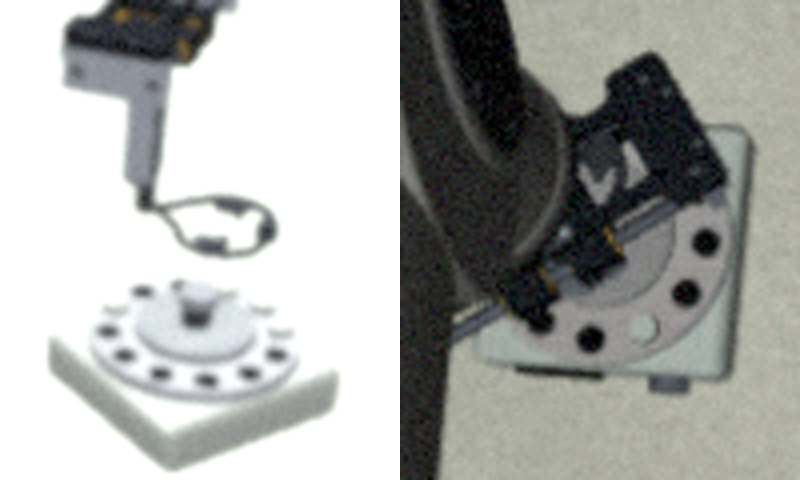

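Run:
```python
from h import *
s=bright(cv2.convertScaleAbs(arm.read_camera('scene')[:,:,::-1],alpha=1))
c=crop(s,325,135,55,55,12)
e=arm.get_obs()['eef_pos']; R=arm.get_obs()['ee_rot']
g=np.array([.537,.205]); zu=e[2]-.222
# rod: expected origin from TCP if lug x=48 at tcp+? ; mark groove axis at ring height and axes
for q,col in [((g[0],g[1],zu+.003),(0,0,255)),(tuple(e+R[:,1]*.199),(255,0,0)),(tuple(e+R[:,1]*.18),(255,0,255))]:
    u,v=proj('scene',q)[0]; print(u,v); cv2.circle(c,(int((u-325+.5)*12),int((v-135+.5)*12)),4,col,-1)
for d in np.arange(-.044,.02,.01):
  pass
cv2.imwrite('pics/over2.png',c[:600])
```

```text
351.0170149460697 155.25491924526563
334.83976379748657 145.13077940078634
335.3676009358752 138.84520481796534
```

View pics/over2.png

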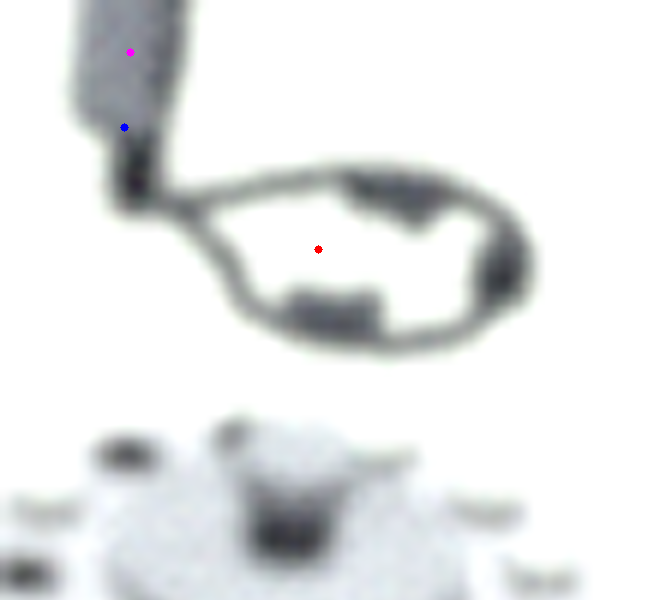

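Run:
```python
from h import *
e=arm.get_obs()['eef_pos'];R=arm.get_obs()['ee_rot']
for nm,p,dz in [('hinge',(503,265),.005),('lugfoot',(133,208),.000),('jawU',(385,212),.004),('jawL',(332,300),.004),('jawUmin',(345,190),.004),('jawUtip',(415,222),.004),('jawLtipR',(375,298),.004),('jawLtipL',(290,295),.004),('wiretop',(370,170),.003),('wirebot',(390,348),.003),('tip',(98,128),.199)]:
    w=unproj('scene',[325+(p[0]+.5)/12-.5,135+(p[1]+.5)/12-.5],e[2]-.222+dz)
    print(nm,np.round(w,4),np.round((R.T@(w-e))*1e3,1))
```

```text
hinge [0.5685 0.2311 0.1425] [-87.2 217.1  -6.8]
lugfoot [0.4956 0.1874 0.1375] [ -2.2 222.   -5.5]
jawU [0.5349 0.2276 0.1415] [-56.4 218.1 -20.7]
jawL [0.5566 0.1905 0.1415] [-56.6 218.1  22.3]
jawUmin [0.5223 0.2273 0.1415] [-45.3 218.  -26.7]
jawUtip [0.5421 0.23   0.1415] [-63.8 218.1 -19.1]
jawLtipR [0.5614 0.1989 0.1415] [-65.  218.1  17.5]
jawLtipL [0.5497 0.1845 0.1415] [-47.6 218.   24.1]
wiretop [0.5176 0.2398 0.1405] [-47.5 219.  -39.9]
wirebot [0.5777 0.1878 0.1405] [-73.5 219.1  35.3]
tip [ 0.7277 -0.0501  0.3365] [-84.4  23.1 316.3]
```

Request:
step_arm:
  deltas:
    - [[0.007, 0, 0], [0, 0, 0]]
    - [[0.007, 0.01, 0], [0, 0, 0]]
    - [[0.007, 0.02, 0], [0, 0, 0]]
    - [[0.007, 0.036, 0], [0, 0, 0]]
    - [[0.007, 0.036, 0], [0, 0, 0]]
    - [[0.007, 0.036, 0], [0, 0, 0]]
    - [[0.007, 0.036, 0], [0, 0, 0]]

```text
time: 8.88
eef_pos: [0.4904, 0.1779, 0.3238]
ee_rot: [[-0.866, 0.001, 0.501], [-0.501, 0.001, -0.866], [-0.001, -1.0, -0.0]]
force: [-0.3, -0.0, -0.1]
opening: 0.0092
```

```bash
cat > look.py <<'E'
from h import *
import sys
s=bright(arm.read_camera('scene')[:,:,::-1])
c=crop(s,325,145,55,50,12)
o=arm.get_obs(); e=o['eef_pos'];R=o['ee_rot']; print(e,o['opening'],o['force'],o['time'])
g=np.array([.537,.206])
for z,col in ((e[2]-.222+.003,(0,0,255)),(.086,(0,160,0))):
    u,v=proj('scene',[g[0],g[1],z])[0]; cv2.circle(c,(int((u-325+.5)*12),int((v-145+.5)*12)),4,col,-1)
cv2.imwrite('pics/'+sys.argv[1],c)
E
python3 look.py l1.png
```

```text
[0.49035691 0.17793861 0.32386263] 0.00885846690996566 [ 0.23214228 -0.23836584 -0.95735604] 8.925
```

View pics/l1.png

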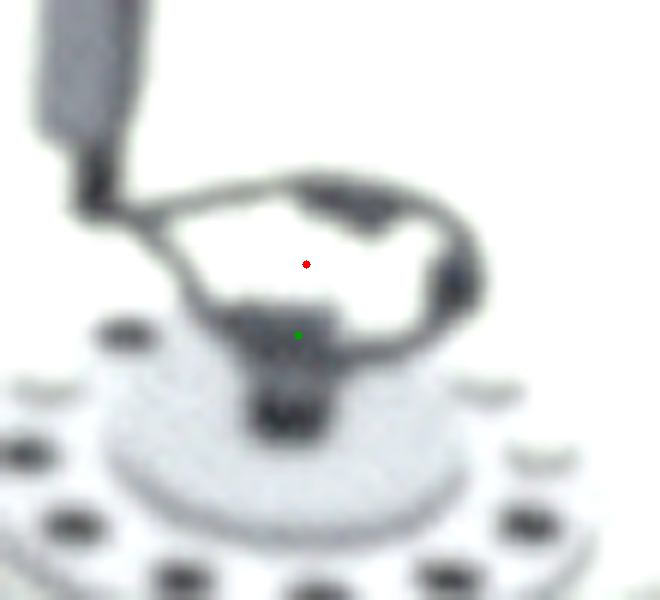

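The spread ring's jaw midpoint at crop (313,260) is within 3 mm of the spindle axis marker at (306,264). Next I lower it.

Request:
step_arm:
  deltas:
    - [[0, 0.008, 0], [0, 0, 0]]
    - [[0, 0.016, 0], [0, 0, 0]]
    - [[0, 0.022, 0], [0, 0, 0]]
    - [[0, 0.028, 0], [0, 0, 0]]
    - [[0, 0.034, 0], [0, 0, 0]]
    - [[0, 0.037, 0], [0, 0, 0]]
    - [[0, 0.037, 0], [0, 0, 0]]

```text
time: 9.8
eef_pos: [0.4904, 0.1779, 0.2867]
ee_rot: [[-0.866, 0.001, 0.501], [-0.501, 0.001, -0.866], [-0.001, -1.0, -0.0]]
force: [-0.9, -0.5, -0.6]
opening: 0.0087
```

```bash
python3 look.py l2.png
```

```text
[0.49044323 0.17795383 0.28687738] 0.008926515969328712 [-0.61454652 -0.03259369 -0.50371995] 9.85
```

View pics/l2.png

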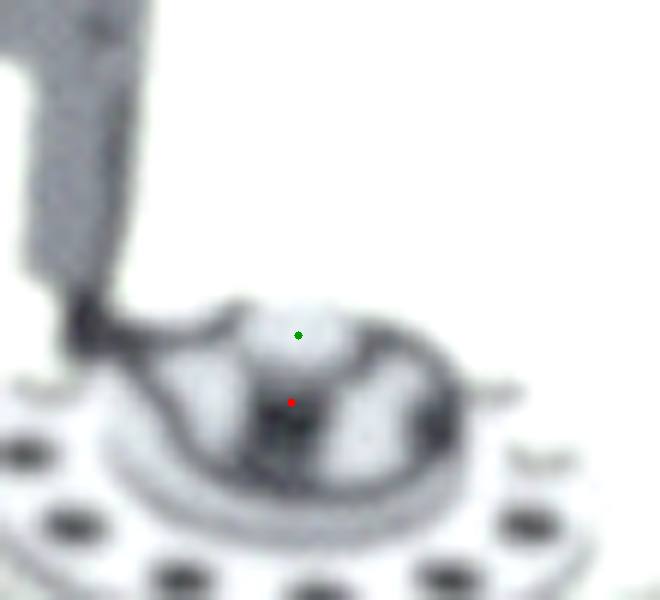

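The ring is now round the spindle below the head, with no contact force. I'll touch it down on the hub.

Request:
step_arm:
  deltas:
    - [[0, 0.002, 0], [0, 0, 0]]
    - [[0, 0.003, 0], [0, 0, 0]]
    - [[0, 0.004, 0], [0, 0, 0]]
    - [[0, 0.0045, 0], [0, 0, 0]]
    - [[0, 0.0045, 0], [0, 0, 0]]

```text
time: 10.48
eef_pos: [0.4905, 0.1779, 0.2824]
ee_rot: [[-0.866, 0.001, 0.501], [-0.501, 0.001, -0.866], [-0.001, -1.0, -0.0]]
force: [-0.0, -0.3, -0.1]
opening: 0.0089
```

Request:
step_arm:
  deltas:
    - [[0, 0.001, 0], [0, 0, 0]]
    - [[0, 0.001, 0], [0, 0, 0]]
    - [[0, 0.001, 0], [0, 0, 0]]

```text
time: 10.85
eef_pos: [0.4904, 0.1779, 0.2815]
ee_rot: [[-0.866, 0.001, 0.501], [-0.501, 0.001, -0.866], [-0.001, -1.0, -0.0]]
force: [-2.9, 0.0, 4.8]
opening: 0.0093
```

Request:
step_arm:
  deltas:
    - [[-0.001, 0, 0], [0, 0, 0]]
    - [[-0.0025, 0, 0], [0, 0, 0]]
    - [[-0.0025, 0, 0], [0, 0, 0]]
  grip: 26

```text
time: 11.22
eef_pos: [0.4928, 0.1793, 0.2814]
ee_rot: [[-0.866, 0.001, 0.501], [-0.501, 0.001, -0.866], [-0.002, -1.0, -0.0]]
force: [0.6, 0.0, 1.1]
opening: 0.0246
```

Request:
step_arm:
  deltas:
    - [[-0.001, 0, 0], [0, 0, 0]]
    - [[-0.0025, 0, 0], [0, 0, 0]]
    - [[-0.0025, 0, 0], [0, 0, 0]]
  grip: 42

```text
time: 11.6
eef_pos: [0.4951, 0.1806, 0.2814]
ee_rot: [[-0.866, 0.002, 0.501], [-0.501, 0.001, -0.866], [-0.002, -1.0, 0.0]]
force: [0.4, 0.5, -0.1]
opening: 0.0392
```

```bash
python3 look.py l3.png
```

```text
[0.4950216  0.18060271 0.28144854] 0.03924997708111169 [0.23452437 0.68361417 0.73624993] 11.65
```

View pics/l3.png

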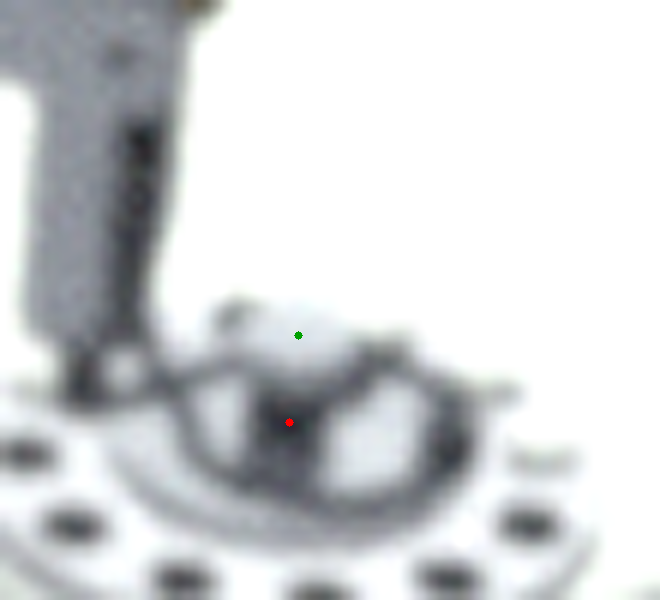

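Contracting well, centred on the groove. I'll continue the release.

Request:
step_arm:
  deltas:
    - [[-0.001, 0, 0], [0, 0, 0]]
    - [[-0.002, 0, 0], [0, 0, 0]]
    - [[-0.002, 0, 0], [0, 0, 0]]
  grip: 57

```text
time: 12.02
eef_pos: [0.4967, 0.1817, 0.2814]
ee_rot: [[-0.866, 0.001, 0.501], [-0.501, 0.001, -0.866], [-0.002, -1.0, -0.0]]
force: [-0.6, 2.0, 0.9]
opening: 0.0539
```

Request:
step_arm:
  deltas:
    - [[-0.001, 0, 0], [0, 0, 0]]
    - [[-0.002, 0, 0], [0, 0, 0]]
    - [[-0.002, 0, 0], [0, 0, 0]]
    - [[-0.002, 0, 0], [0, 0, 0]]
    - [[-0.002, 0, 0], [0, 0, 0]]
  grip: 84

```text
time: 12.65
eef_pos: [0.4984, 0.1827, 0.2814]
ee_rot: [[-0.866, 0.001, 0.501], [-0.501, 0.001, -0.866], [-0.002, -1.0, -0.0]]
force: [0.1, -0.6, -0.2]
opening: 0.079
```

```bash
python3 look.py l4.png
```

```text
[0.49843782 0.18273313 0.28139877] 0.07892828932634906 [0.24619076 0.01655541 0.40732851] 12.7
```

View pics/l4.png

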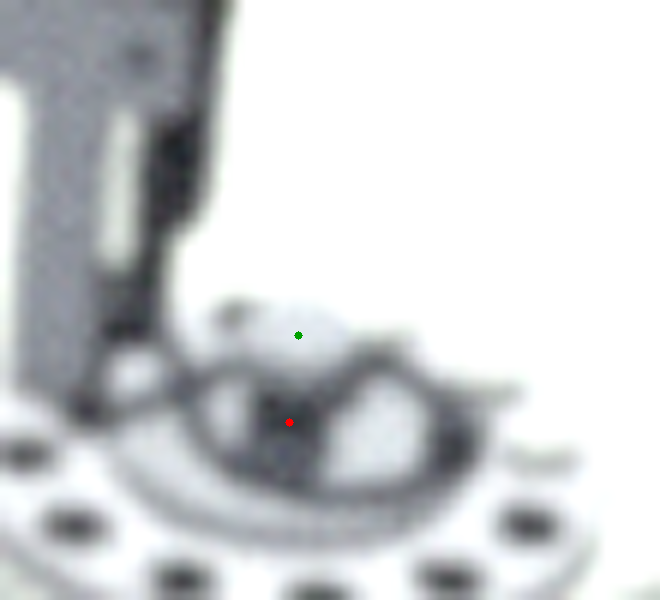

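The jaws have closed on the groove and the fingers are clear. Raising straight up, then away.

Request:
step_arm:
  deltas:
    - [[0, 0, 0], [0, 0, 0]]
    - [[0, -0.01, 0], [0, 0, 0]]
    - [[0, -0.03, 0], [0, 0, 0]]
    - [[0, -0.06, 0], [0, 0, 0]]
    - [[0, -0.1, 0], [0, 0, 0]]
    - [[0, -0.13, 0], [0, 0, 0]]
    - [[0, -0.15, 0.06], [0, 0, 0]]
    - [[0, -0.15, 0.12], [0, 0, 0]]
    - [[0, -0.15, 0.18], [0, 0, 0]]
    - [[0, -0.15, 0.24], [0, 0, 0]]
    - [[0, -0.15, 0.28], [0, 0, 0]]
    - [[0, -0.15, 0.28], [0, 0, 0]]
    - [[0, -0.15, 0.28], [0, 0, 0]]
  grip: 95

```text
time: 14.32
eef_pos: [0.6382, -0.0595, 0.4316]
ee_rot: [[-0.866, 0.001, 0.501], [-0.501, 0.001, -0.866], [-0.001, -1.0, -0.0]]
force: [0.2, 0.9, 0.1]
opening: 0.0894
```

Run:
```python
from h import *
s=bright(arm.read_camera('scene')[:,:,::-1]); t=bright(arm.read_camera('top')[:,:,::-1])
cv2.imwrite('pics/end.png',np.hstack([crop(s,308,140,66,90,6),crop(t,105,140,66,90,6)])); cv2.imwrite('pics/endfull.png',s)
cv2.imwrite('pics/endtop.png',t)
```

```text
(no output)
```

View pics/end.png

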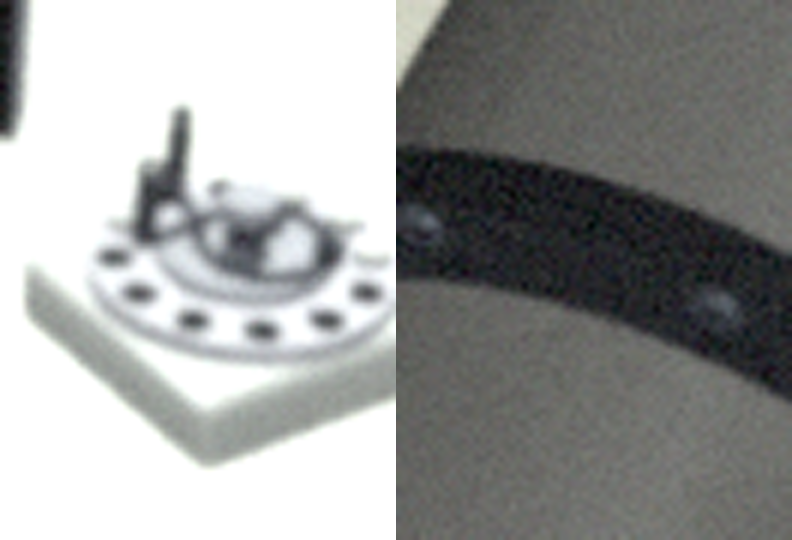

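View pics/endtop.png

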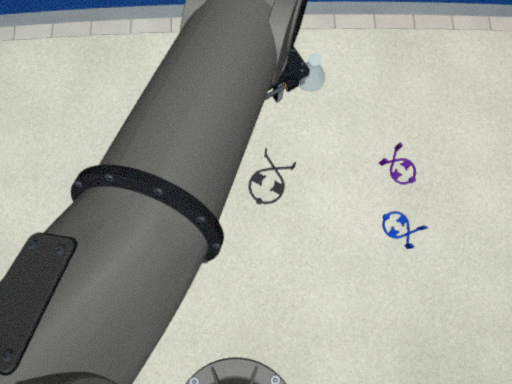

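Request:
step_arm:
  deltas:
    - [[0.05, 0, 0.04], [0, 0, 0]]
    - [[0.1, 0, 0.08], [0, 0, 0]]
    - [[0.15, 0, 0.12], [0, 0, 0]]
    - [[0.2, 0, 0.155], [0, 0, 0]]
    - [[0.247, 0, 0.19], [0, 0, 0]]
    - [[0.247, 0, 0.19], [0, 0, 0]]
    - [[0.247, 0, 0.19], [0, 0, 0]]

```text
time: 15.3
eef_pos: [0.5204, -0.346, 0.4311]
ee_rot: [[-0.864, 0.002, 0.503], [-0.503, 0.002, -0.864], [-0.003, -1.0, -0.001]]
force: [-0.2, 0.4, -0.8]
opening: 0.0895
```

Run:
```python
from h import *
s=bright(arm.read_camera('scene')[:,:,::-1]); t=bright(arm.read_camera('top')[:,:,::-1])
cv2.imwrite('pics/end2.png',np.hstack([crop(s,318,140,66,80,6),crop(t,105,145,66,80,6)])); cv2.imwrite('pics/endtop2.png',t)
```

```text
(no output)
```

View pics/end2.png

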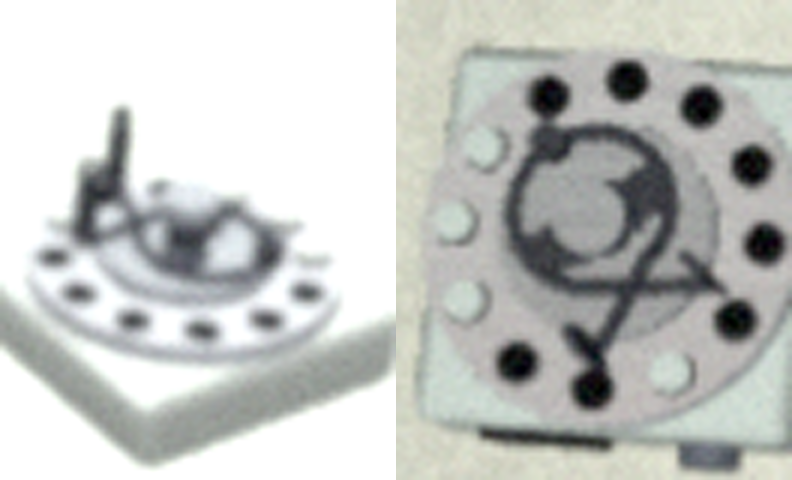

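Run:
```python
import fit; from fit import *
def tc(x,y): return cp(x-396,y,6,105,145)
def sc(x,y): return cp(x,y,6,318,140)
obs=[('top',[-36,0,4],tc(550,140)),('top',[44,27,50],tc(572,330)),('top',[44,27,6],tc(597,360)),('top',[44,-27,50],tc(688,258)),('top',[44,-27,6],tc(718,288)),
('scene',[-36,0,6],sc(265,245)),('scene',[44,27,50],sc(85,165)),('scene',[44,27,5],sc(90,238)),('scene',[44,-27,50],sc(122,112)),('scene',[44,-27,5],sc(118,190))]
for free in(0,1):
    def f(p): return np.concatenate([proj(n,W(p,q)+[0,0,p[3]])[0]-uv for n,q,uv in obs])
    r=least_squares(f,[.537,.206,-2.6,.06],loss='soft_l1')
print(r.x); print(np.round(f(r.x).reshape(-1,2),1))
```

```text
[ 0.48478074 -0.27080857 -0.688625  ] -39.45530643474772
[[ 0.1 -0. ]
 [-0.1  1. ]
 [-0.4 -1.1]
 [-0.4  0.2]
 [ 0.5 -0. ]
 [ 0.2  0.9]
 [-0.6 -0.2]
 [ 0.3  0.2]
 [-0.1 -0.3]]
hub top [0.53642062 0.2036135  0.06      ]
head scene [0.53800554 0.20573574 0.086     ]
[0.53607089 0.20699797 0.06      ]
[ 0.53926108  0.20708964 -2.6129044   0.06015411]
[[  0.5   0.6]
 [ 19.7 -11.7]
 [ 19.8 -13.1]
 [-21.2  13.3]
 [-21.1  11.4]
 [  0.5   1.3]
 [  0.8  -0.7]
 [ -1.3   1.2]
 [  0.6  -1.1]
 [ -0.   -0.3]]
```

```bash
python3 - <<'E' | tail -12
import fit; from fit import *
def tc(x,y): return cp(x-396,y,6,105,145)
def sc(x,y): return cp(x,y,6,318,140)
obs=[('top',[-36,0,4],tc(550,140)),('top',[44,-27,50],tc(572,330)),('top',[44,-27,6],tc(597,360)),('top',[44,27,50],tc(688,258)),('top',[44,27,6],tc(718,288)),
('scene',[-36,0,6],sc(265,245)),('scene',[44,27,50],sc(85,165)),('scene',[44,27,5],sc(90,238)),('scene',[44,-27,50],sc(122,112)),('scene',[44,-27,5],sc(118,190))]
def f(p): return np.concatenate([proj(n,W(p,q)+[0,0,p[3]])[0]-uv for n,q,uv in obs])
r=least_squares(f,[.537,.206,-2.6,.06],loss='soft_l1')
print(r.x); print(np.round(f(r.x).reshape(-1,2),1))
E
```

```text
[0.53607089 0.20699797 0.06      ]
[ 0.53904629  0.20671539 -2.59019006  0.06051139]
[[ 0.3  0.8]
 [-1.2  1.4]
 [-0.3 -0.5]
 [ 0.8 -0.1]
 [ 0.  -1.5]
 [ 0.5  1.1]
 [ 0.7 -0.6]
 [-1.3  1.3]
 [ 0.1 -1. ]
 [-0.5 -0.2]]
```

The closed-ring model fits at z = 60.5 mm, about 2 mm from the spindle axis, with the full 54 mm between lugs. That fits a ring lying flat and closed, so I'm handing in.

```bash
python3 -c "
from plant import arm
o=arm.get_obs();print(o['time'],o['force']);print(arm.hand_in())"
```

```text
15.4 [-0.40276262 -0.96418313  0.3028402 ]
the job is handed in; nothing more can be done
None
```

The smaller snap ring is now on the carousel spindle, flat on the hub and closed in the groove under the head. I handed the job in at 15.4 s.

- **What I did:** I pinched the ring's eyes to spread it and lowered it over the head. It touched the hub at about 5 N. I opened the fingers in steps while following the ring as it closed, then moved the arm well clear.
- **Final check, small ring:** a closed-ring model fitted to both cameras put the underside at 60.5 mm (the hub top is at 60 mm). The centre came out about 2 mm from my estimate of the spindle axis. The pixel errors were 1.5 px or less, roughly the calibration error. My first run of this fit had the two eyes swapped in the top view and gave errors of about 20 px. Correcting the labels removed them.
- **Final check, larger ring:** in the top picture taken after I released the small ring, it still lay where it started.
- **One disagreement:** while the ring was pinched, the gripper read an opening of about 9 mm, although 12 mm was stated for full spread. It caused no visible trouble; the ring cleared the head without contact.

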